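# Square a lock strike plate in a corner and lay it on the sloping rest

### The job

Slide the brass strike plate across the squaring tray, without lifting it off the tray, until it sits square and fully home in the corner of the stops, and let go of it there. Then grip it by its two long edges, lift it straight up clear of the stops and lay it, without dropping it, on the sloping rest for inspection: flat on the slope, long way up the slope, its lower short edge down on the ledge between the two cheeks. Let go of it, and leave the loupe, the memory stick and the pin jar where they are.

Things in the scene. Friction and masses are not known exactly. Their poses are not given: they have to be found in the camera images.
- strike_plate: flat brass lock strike plate, 90 (x) by 50 (y) by 8 mm, about 0.2 kg, with two 7 mm screw holes and a 34 x 16 mm latch opening; the same either way round. Origin at the centre of its underside, z out of its upper side. Starts flat on the tray, up to 0.3 rad askew, 35 to 65 mm short of the corner
- tray: fixed aluminium tray: floor 170 (x) by 140 mm (y); origin on the desk under its centre, floor surface at z = 10 mm, open at the near (-x) and right (-y) sides. Dark steel stops, 10 mm thick, tops at z = 20 mm: far stop with face at x = 80 (y -5 to 63); left stops with face at y = 53, one at x = 68 to 90 forming the corner (with a 20 degree lead-in bevel from x = 56), one at x = -12 to 10; 46 mm finger gap between them
- corner_home (a point): point on the tray floor, at tray x = +35, y = +28, z = +10 mm, axes as the tray's: where the plate's origin lies when the plate (its long sides along the tray's x) touches both faces of the corner
- sloping_rest: fixed sloping rest: dark steel base 115 x 90 mm on the desk with an aluminium plate on it that slopes up at 30 degrees away from the robot (towards the rest's +x); highest point 80 mm. Origin on the desk under its centre. Friction can hold the plate on the slope: it does not always slide down by itself.
- rest_face: sloping plate of the rest, 118 mm up the slope by 90 across. Origin on its surface, 50 mm above the desk, where the centre of the seated strike plate's underside lies; x up the slope, y across, z out of it (leaning 30 degrees to the robot). At its low end a dark steel shoe 7 mm high: ledge face at x = -45, cheeks from x = -45 to -25, inner faces at y = +-28 mm; bare above them
- loupe: bystander: small folding loupe, 26 x 34 x 16 mm, loose on the desk between tray and rest; origin at the centre of its underside
- memory_stick: bystander: black memory stick, 18 x 54 x 8 mm, loose on the desk between tray and rest; origin at the centre of its underside
- pin_jar: bystander: screw-lid jar of pins, 44 mm across, 48 mm high, loose on the desk beyond the loupe and the stick; origin at the centre of its underside
Things that resemble listed ones, but are neither listed nor needed, are in the scene too. Of the things shaped like the strike_plate, the brass one is meant.

How it is judged:
By the outcome, as a careful person would: the job done as asked, in the order asked, and still so for the second after the job is handed in, with the robot touching nothing.
It also fails if it takes over 64 s, if anything falls off the work surface, if the arm or the gripper's body presses on something with over 40 N, if the wrist force passes 120 N, or if a joint passes its speed limit or range.

### The arm

A 7-joint arm with a two-finger parallel gripper is mounted at the origin on a cart in front of the work surface, level with it; the furniture and walls round the work are solid. World frame = base frame: x ahead of the robot, y to its left, z up, the work surface at z = 0. Lengths are in m, angles in rad, forces in N, time in s.
With the tool pointing down it reaches from about 0.4 to 0.9 m from the base axis. Payload 5.5 kg.
Tool frame: the origin (TCP) lies on the centre line of the jaws, within the pads' length; the fingertips stand 8 mm ahead of it and the grasp point (between the pads) lies 11 mm behind it; z points along the fingers, y is the line along which they close (so a half turn about z gives the same grasp; the last joint's range is limited). The gripper opens to 85 mm and grips with 20 to 120 N. Pads are 22 mm wide; open, the fingers measure 114 mm over their backs; the gripper's body (76 mm by 85 mm) begins 54 mm behind the grasp point. The pads swing forward as they close: fully open they stand 13 mm farther back than shut.
Start: joints at [1.585, 0.501, -0.427, 1.55, 0.221, 1.138, -0.21], TCP at [0.16, -0.63, 0.204] pointing down, gripper open.
Joint ranges: [-2.88, 2.88], [-0.31, 2.03], [-1.54, 1.56], [0.2, 2.42], [-1.41, 4.55], [0.19, 2.02], [-2.57, 2.57]. Speed limits (rad/s): [2.57, 2.57, 3.14, 3.14, 3.14, 3.14, 3.14].

### API

Orientations are given as a unit quaternion [x, y, z, w].
In Python, from plant import readout, vision, workorder gives the robot as it stands.
- The arm moves only by the shell command python3 -m handwheel 'ROWS' [FORCE]. ROWS is JSON, a list of rows, each a list of 3 entries, a list of its own where there are three numbers: the shift along the tool's x, y, z in mm, then the turn, a rotation vector about the tool's x, y, z in degrees, then the closure in counts, from 0 (fully open) to 255 (shut). In form: [[[x, y, z], [ax, ay, az], gripper], ...]. A call has 1 to 10 rows; each row is the pose to reach, as a shift and turn from the pose commanded when the call began, along the tool's axes at that moment; what a row does not reach only later rows make up. A row lasts 1/8 s, in which the tool goes at most 62.5 mm and 10.7 degrees, less where a joint would pass 70% of its speed; a pose out of reach is approached as far as the arm can. A call with a gripper value outside its range is refused whole. The fingers move at their own pace and stop on an object; FORCE is the grip in N (left out, the last holds). Time passes only in rows, so rows that repeat a pose let the fingers close. It gives the time, the measured TCP pose, the force, the opening and the grip force at its end, in the units of the state.
- readout.sense(): the state, without advancing time (a new reading comes with each control period).
- vision.snapshot(name): name is "scene" or "side" or "wrist"; returns the picture (480x640x3 uint8, red, green, blue); there is no depth.
- vision.camera_params(name): a dict with "intrinsics" (3x3 intrinsics, pixels), "k1" (the pictures are not rectified: a ray, as slopes to the right and down, at radius r is drawn at 1 + k1 r^2 times it, then the intrinsics apply), "R" (3x3) and "t" (3): a world point X has camera coordinates R X + t. Camera axes: x right, y down, z forward; pixel columns grow to the right and rows downward; lengths in m; the calibration is good to about 2 mm. A picture is of the moment at which its call begins: read the wrist's pose just before it. camera_params takes no time and is no camera call; for the wrist camera it gives the pose at the moment of the call.
- workorder.job_done(): hands the job in; it is judged then, once.
Trained networks look in the newest picture that a camera, given by its name, has taken for a name from the list of things; names that differ only in an ending like _2 or _b are one class to them, and where a whole thing is asked for, a point or a joint stands for the part that bears it (a point fixed in the world has none). Each returns a list of dicts, best first, with "confidence" (0 to 1); they miss things now and then, are a little off and sometimes report something else, mostly with a low value. They report only what shows in the picture. A call takes as long as a camera call. They do not tell look-alikes from the thing itself.
- vision.spot_in(camera, target): "box" ([left, top, right, bottom] in pixels, round what is visible of it).
- vision.trace(camera, target): "mask" (480x640 bool, what is visible of it) and "box" ([left, top, right, bottom] in pixels, round what is visible of it).
- vision.spot_point(camera, target): "uv" ([column, row] in pixels: a listed point, or the origin of a listed thing).
The state is a dict: "time_s": time; "joint_pos": joint angles; "joint_vel": joint speeds; "tau": joint torques, N m; "position": TCP position; "ee_rot": TCP orientation; "ft_force": force on the tool from outside, world axes, zero at the start; "wrist_torque": the same for the moment, N m; "width": finger opening in m; "finger_force": force on a finger pad.
Only numpy, scipy, OpenCV 4.12 (cv2) and the standard library are available. Lean on these libraries where they do the work, as an engineer would, in place of code of your own. Each camera call takes 0.05 s, during which the arm holds its last target. There are 200 camera calls.

## Working session

There is one attempt and no reset: what is moved stays moved. The work goes in short steps, Python scripts to look and compute and a shell command to move; the robot and the scene stay as the last step left them, time stands still between calls to the robot, and variables do not carry over. Pictures are saved under pics/ and viewed, at most 10 in all, crops included, and the job is handed in when it is done.

```bash
ls; mkdir -p pics; cat > h.py <<'E'
import numpy as np, cv2
from plant import readout, vision, workorder
from scipy.spatial.transform import Rotation as Rn
def snap(n,f=None):
    im=vision.snapshot(n)
    if f: cv2.imwrite('pics/'+f,im[:,:,::-1])
    return im
def ray(n,uv):
    c=vision.camera_params(n);K=np.array(c['intrinsics']);R=np.array(c['R']);t=np.array(c['t'])
    d=np.linalg.solve(K,[uv[0],uv[1],1])[:2];s=d.copy()
    for _ in range(20): s=d/(1+c['k1']*(s@s))
    return -R.T@t, R.T@np.array([s[0],s[1],1])
def onz(n,uv,z):
    o,d=ray(n,uv); return o+d*(z-o[2])/d[2]
def proj(n,X):
    c=vision.camera_params(n);K=np.array(c['intrinsics']);p=np.array(c['R'])@np.array(X)+c['t']
    s=p[:2]/p[2]; s=s*(1+c['k1']*(s@s)); return (K@[s[0],s[1],1])[:2]
E
python3 - <<'E'
from h import *
print(readout.sense())
for c in ['scene','side','wrist']:
    snap(c,c+'0.png'); p=vision.camera_params(c); print(c,np.round(-np.array(p['R']).T@p['t'],3),np.round(p['R'],2).tolist(),np.round(p['intrinsics'][0],0),p['k1'])
    if c=='wrist': continue
    for t in ['strike_plate','tray','corner_home','sloping_rest','rest_face','loupe','memory_stick','pin_jar']:
        try: print(t,[(np.round(r['uv']),round(r['confidence'],2)) for r in vision.spot_point(c,t)][:4])
        except Exception as e: print(t,e)
a=cv2.imread('pics/scene0.png');
E
```

```text
pics
{'time_s': 0.0, 'joint_pos': array([ 1.58519509,  0.50188201, -0.4267275 ,  1.55144803,  0.22080538,
        1.13827418, -0.21029462]), 'joint_vel': array([ 0.00043329,  0.00038093, -0.00017978, -0.00056877, -0.00052328,
        0.00233309, -0.00051462]), 'tau': array([ 7.71177984e-04, -5.69527030e+01, -5.81629470e+00, -2.80943656e+01,
        1.05832380e-02,  1.19284829e-02, -2.34365034e-07]), 'position': array([ 0.15979588, -0.62928774,  0.20313316]), 'ee_rot': array([ 9.92271353e-01,  1.24083039e-01, -9.86402016e-05, -9.75262488e-04]), 'ft_force': array([ 0.55418748, -0.02849971,  0.3546484 ]), 'wrist_torque': array([-0.01267316,  0.00941467, -0.01234956]), 'finger_force': 0.0, 'width': 0.08590969241432125}
scene [ 0.149 -0.719  0.999] [[0.89, -0.46, -0.01], [-0.35, -0.65, -0.67], [0.31, 0.6, -0.74]] [590.   0. 328.] -0.1307230070178021
strike_plate [(array([290., 338.]), 0.98), (array([333., 162.]), 0.76), (array([368., 201.]), 0.73), (array([288., 212.]), 0.66)]
tray [(array([291., 211.]), 0.96)]
corner_home [(array([298., 200.]), 0.87)]
sloping_rest [(array([386., 321.]), 
[... 187 characters left out ...]
.92)]
side [0.516 0.547 0.922] [[-1.0, -0.01, 0.0], [-0.01, 0.87, -0.5], [0.0, -0.5, -0.87]] [544.   0. 318.] 0.03355001857473903
strike_plate [(array([210., 390.]), 0.95), (array([217., 293.]), 0.86), (array([317., 318.]), 0.67), (array([387., 183.]), 0.64)]
tray [(array([321., 326.]), 0.73)]
corner_home [(array([296., 334.]), 0.58)]
sloping_rest [(array([300., 162.]), 0.82)]
rest_face [(array([300., 146.]), 0.97), (array([238., 232.]), 0.24)]
loupe [(array([353., 229.]), 0.78), (array([300., 148.]), 0.45)]
memory_stick []
pin_jar [(array([240., 232.]), 0.95)]
wrist [ 0.238 -0.61   0.373] [[0.25, -0.97, -0.0], [-0.92, -0.23, 0.31], [-0.3, -0.08, -0.95]] [375.   0. 316.] -0.05527507745470343
```

View pics/scene0.png

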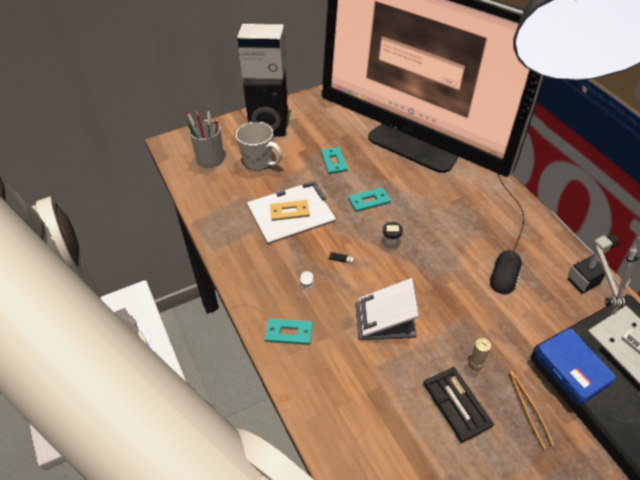

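View pics/side0.png

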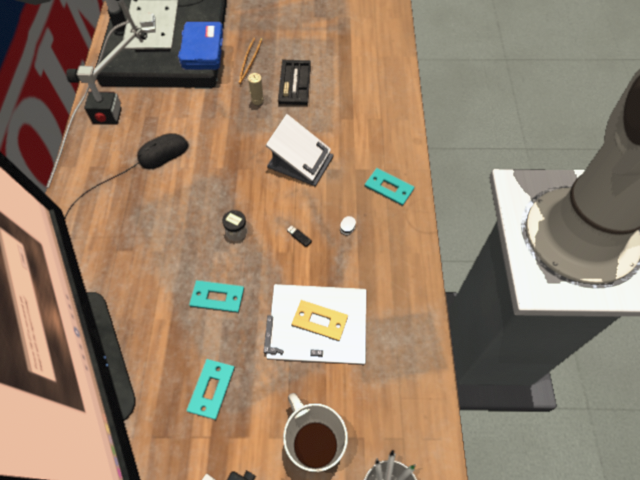

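```bash
python3 - <<'E'
from h import *
for n,uv,uv2,z in [('plate',(288,212),(317,318),.010),('tray',(291,211),(321,326),0),('home',(298,200),(296,334),.01),('face',(388,303),(300,146),.05),('loupe',(308,281),(353,229),0),('stick',(342,257),None,0),('jar',(394,240),(240,232),0)]:
    print(n,onz('scene',uv,z).round(3), onz('side',uv2,z).round(3) if uv2 else '')
for c in ['scene','side']:
    im=snap(c)
    for r in vision.trace(c,'strike_plate')[:5]:
        m=r['mask']; print(c,r['box'],round(r['confidence'],2),im[m].mean(0).round(),m.sum())
        if m.sum()<50: continue
        q=cv2.convexHull(np.argwhere(m)[:,::-1].astype(np.float32))[:,0]
        w=np.array([onz(c,p,.018)[:2] for p in q]).astype(np.float32)*1000
        print('   ',[np.round(v,1) for v in cv2.minAreaRect(w)])
E
```

```text
plate [0.507 0.188 0.01 ] [0.516 0.184 0.01 ]
tray [0.518 0.196 0.   ] [0.509 0.195 0.   ]
home [0.545 0.213 0.01 ] [0.553 0.214 0.01 ]
face [ 0.561 -0.169  0.05 ] [ 0.554 -0.176  0.05 ]
loupe [ 0.461 -0.01   0.   ] [ 0.446 -0.008  0.   ]
stick [0.557 0.014 0.   ] 
jar [0.686 0.003 0.   ] [0.669 0.001 0.   ]
scene [321.9, 142.8, 345.7, 174.4] 0.98 [ 83. 157. 143.] 532
    [array([684.6, 293.1]), array([101.3,  54.6]), np.float64(76.5)]
scene [265.0, 321.3, 313.2, 344.6] 0.87 [ 77. 168. 154.] 952
    [array([ 367.3, -116.2]), array([55.2, 88.1]), np.float64(58.2)]
scene [348.0, 187.9, 390.7, 209.9] 0.82 [ 76. 156. 143.] 638
    [array([691.4, 128.5]), array([58.4, 93.8]), np.float64(82.7)]
scene [268.2, 200.0, 310.0, 220.7] 0.73 [214. 175. 111.] 643
    [array([509. , 185.3]), array([57.8, 90.1]), np.float64(71.0)]
scene [327.3, 249.4, 351.7, 263.2] 0.36 [78. 69. 62.] 133
    [array([546. ,   1.2]), array([18.7, 48.9]), np.float64(47.4)]
side [190.5, 277.7, 243.2, 313.0] 0.86 [ 84. 189. 174.] 1202
    [array([697.3, 146.9]), array([52.4, 90.6]), np.float64(82.6)]
side [365.2, 169.1, 412.7, 206.3] 0.71 [ 86. 171. 154.] 1009
    [array([373.8, -97.8]), array([62.2, 93.4]), np.float64(54.7)]
side [290.0, 300.0, 345.3, 341.2] 0.65 [234. 208. 124.] 1274
    [array([511. , 190.9]), array([52.9, 90.6]), np.float64(71.5)]
side [183.0, 360.3, 235.0, 418.1] 0.59 [ 95. 201. 184.] 1589
    [array([690.8, 311.6]), array([91.1, 53.7]), np.float64(74.6)]
```

The scene view shows the brass plate on the tray at (290,210), with the rest at (388,310). The other three plates are teal. In the side view the brass plate is at (320,320) and the rest at (300,148). The positions agree to about 1 cm, so I'll move in for a closer wrist look.

```bash
cat >> h.py <<'E'
def tool(yaw,pitch=0):
    """tool down, x axis at yaw (deg); pitch tilts tool: x axis raised by pitch"""
    return Rn.from_euler('z',yaw,degrees=True)*Rn.from_euler('y',-pitch,degrees=True)*Rn.from_euler('x',180,degrees=True)
def go(p,R=None):
    s=readout.sense(); R0=Rn.from_quat(s['ee_rot']); R=R or R0
    print('t',round(s['time_s'],2),'at',s['position'].round(4),'shift mm',(R0.inv().apply(np.array(p)-s['position'])*1000).round(1),'turn',(R0.inv()*R).as_rotvec(degrees=True).round(1))
E
python3 - <<'E'
from h import *
go([.45,-.35,.28]); go([.55,.2,.2],tool(-18)); print(tool(14.2).as_quat())
E
```

```text
t 1.15 at [ 0.1601 -0.63    0.2042] shift mm [ 349.9 -200.   -75.8] turn [0. 0. 0.]
t 1.15 at [ 0.1601 -0.63    0.2042] shift mm [ 582.3 -708.4    4.2] turn [ 0.  -0.  32.3]
[9.92331938e-01 1.23601477e-01 7.56840764e-18 6.07628066e-17]
```

```bash
python3 -m handwheel '[[[50,-30,-40],[0,0,0],0],[[100,-57,-76],[0,0,0],0],[[150,-86,-76],[0,0,0],0],[[200,-114,-76],[0,0,0],0],[[250,-143,-76],[0,0,0],0],[[300,-171,-76],[0,0,0],0],[[350,-200,-76],[0,0,0],0],[[380,-250,-76],[0,0,4],0],[[406,-306,-70],[0,0,8],0],[[430,-360,-60],[0,0,12],0]]'
python3 -c "
from h import *
go([.55,.2,.2],tool(-18)); print(readout.sense()['joint_pos'].round(2))"
```

```text
time_s: 2.4
position: [0.4889, -0.1731, 0.2646]
ee_rot: [1.0, 0.019, 0.001, 0.0]
ft_force: [0.1, 0.1, -1.2]
width: 0.0857
finger_force: 0.0
t 2.4 at [ 0.4889 -0.1731  0.2646] shift mm [  74.9 -370.5   64.5] turn [ 0.  -0.1 20.2]
[ 0.88  0.23 -0.68  1.8   0.16  1.16 -1.39]
```

```bash
python3 - <<'E'
from h import *
s=readout.sense(); snap('wrist','w_rest.png')
for t in ['rest_face','sloping_rest']:
    print(t,[(np.round(r['uv']),round(r['confidence'],2)) for r in vision.spot_point('wrist',t)][:3])
np.savez('rest.npz',**{k:np.array(v) for k,v in vision.camera_params('wrist').items()})
E
python3 -m handwheel '[[[20,-55,12],[0,0,4],0],[[40,-110,20],[0,0,8],0],[[60,-165,30],[0,0,12],0],[[75,-220,40],[0,0,16],0],[[75,-280,50],[0,0,20],0],[[75,-340,60],[0,0,20],0],[[75,-370,65],[0,0,20],0],[[75,-370,65],[0,0,20],0]]'
python3 - <<'E'
from h import *
snap('wrist','w_tray.png')
for t in ['strike_plate','tray','corner_home']:
    print(t,[(np.round(r['uv']),round(r['confidence'],2)) for r in vision.spot_point('wrist',t)][:3])
print(readout.sense()['joint_pos'].round(2))
E
```

```text
rest_face [(array([321., 129.]), 0.89)]
sloping_rest [(array([319., 129.]), 0.96)]
time_s: 3.55
position: [0.5482, 0.1997, 0.1989]
ee_rot: [0.988, -0.152, -0.0, -0.0]
ft_force: [0.4, -0.9, 0.5]
width: 0.0855
finger_force: 0.0
strike_plate [(array([337., 230.]), 0.95), (array([159.,  85.]), 0.93), (array([625., 267.]), 0.79)]
tray [(array([331., 224.]), 0.82)]
corner_home [(array([296., 200.]), 0.76)]
[ 0.15  0.44 -0.7   1.72  0.32  1.1  -2.53]
```

View pics/w_rest.png

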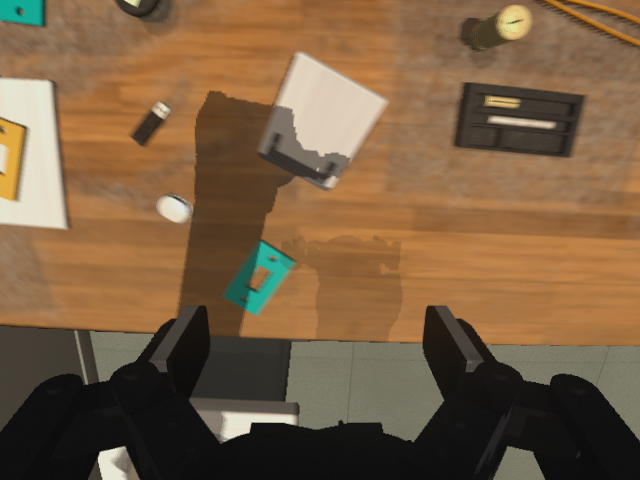

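View pics/w_tray.png

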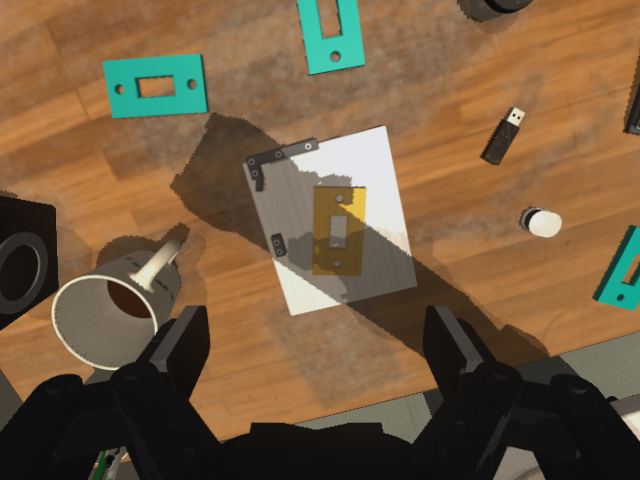

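The wrist rest view shows the shoe at about (300,165) and the top edge from (302,53) to (387,100). In the tray view the plate is centred at (339,231), the tray corners are near (243,161), (385,126), (416,286) and (292,315), and the stops are at the upper left.

```bash
python3 - <<'E'
from h import *
im=cv2.imread('pics/w_tray.png'); hsv=cv2.cvtColor(im,cv2.COLOR_BGR2HSV)
def big(m):
    n,l,s,_=cv2.connectedComponentsWithStats(m.astype(np.uint8)); return l==1+np.argmax(s[1:,4])
m=((hsv[...,0]>17)&(hsv[...,0]<30)&(hsv[...,1]>110)); m[:170]=0;m[290:]=0;m[:,:300]=0;m[:,380:]=0
def rect(m,z,cam='wrist'):
    q=cv2.convexHull(np.argwhere(m)[:,::-1].astype(np.float32))[:,0]
    w=np.array([onz(cam,p,z)[:2] for p in q]).astype(np.float32)*1000
    return [np.round(v,1) for v in cv2.minAreaRect(w)]
print('plate',m.sum(),rect(big(m),.018))
r=vision.trace('wrist','tray')[0]; print('tray',r['confidence'],rect(r['mask'],.010))
for r in vision.trace('wrist','strike_plate'): print('pl',r['box'],rect(r['mask'],.018))
C=[onz('wrist',p,.01)[:2]*1000 for p in [(243,161),(385,126),(416,286),(292,315)]]
print(np.round(C,1).tolist(),np.mean(C,0))
for p in [(318,146),(276,234)]: print(onz('wrist',p,.02)*1000)
# rest from earlier wrist picture
import h
d=dict(np.load('rest.npz')); h.vision=type('V',(),{'camera_params':staticmethod(lambda n:d)})
a,b=onz('w',(302,53),.080),onz('w',(387,100),.080); v=b-a; print('top',a,b,np.linalg.norm(v)); yaw=np.arctan2(v[0],-v[1]); yaw=np.arctan2(-v[1],v[0])*0+np.arctan2(v[1],v[0])+np.pi/2
u=np.array([np.cos(yaw),np.sin(yaw),0]); print('yaw',np.degrees(yaw),'face',(a+b)/2-.052*u)
print('rest pt',onz('w',(321,129),.05))
E
```

```text
plate 3772 [array([513.5, 184.2]), array([49.7, 90.5]), np.float64(70.9)]
tray 0.57 [array([518.7, 187.5]), array([139.5, 173.8]), np.float64(86.6)]
pl [312.2, 186.3, 362.4, 278.5] [array([514. , 185.4]), array([50.3, 91.9]), np.float64(70.8)]
pl [298.5, 0.5, 366.0, 74.4] [array([684.5, 138.3]), array([49.4, 59.9]), np.float64(81.4)]
pl [591.0, 224.5, 639.5, 312.2] [array([ 377.9, -100.7]), array([57.8, 88.7]), np.float64(57.7)]
pl [103.5, 54.7, 207.9, 119.8] [array([692.6, 298.7]), array([89.9, 49.1]), np.float64(74.5)]
[[606.4, 249.9], [596.0, 113.6], [428.5, 123.7], [436.4, 259.5]] [516.80500612 186.68685242]
[598.37024293 177.87754809  20.        ]
[531.03812323 242.62494528  20.        ]
top [ 0.61895194 -0.15214964  0.08      ] [ 0.58384355 -0.22946484  0.08      ] 0.08491313544186681
yaw -24.422525813848313 face [ 0.55405064 -0.16930719  0.08      ]
rest pt [ 0.55462534 -0.17222692  0.05      ]
```

```bash
python3 -c "
from h import *
go([.5137,.1848,.04],tool(-16.5))"
```

```text
t 3.85 at [0.5494 0.1953 0.1993] shift mm [-30.8  20.8 159.3] turn [ 0.  -0.  -1.4]
```

```bash
python3 -m handwheel '[[[-10,6,0],[0,0,-2],70],[[-10,6,0],[0,0,-2],70],[[-10,6,0],[0,0,-2],70]]' && cat > m.py <<'E'
from h import *
def big(m):
    n,l,s,_=cv2.connectedComponentsWithStats(m.astype(np.uint8)); return l==1+np.argmax(s[1:,4])
def rect(m,z,cam='wrist'):
    q=cv2.convexHull(np.argwhere(m)[:,::-1].astype(np.float32))[:,0]
    w=np.array([onz(cam,p,z)[:2] for p in q]).astype(np.float32)*1000
    return [np.round(v,1) for v in cv2.minAreaRect(w)]
def plate(f=None,z=.018):
    im=snap('wrist',f); hsv=cv2.cvtColor(im,cv2.COLOR_RGB2HSV)
    r=min(vision.trace('wrist','strike_plate'),key=lambda r:abs(np.median(hsv[...,0][r['mask']])-23))
    b=np.array(r['box']).astype(int)
    m=((hsv[...,0]>17)&(hsv[...,0]<30)&(hsv[...,1]>110)); k=np.zeros_like(m); k[b[1]-8:b[3]+8,b[0]-8:b[2]+8]=1
    print('plate',r['box'],rect(big(m&k),z),'net',rect(r['mask'],z))
E
python3 - <<'E'
from m import *
s=readout.sense();print(s['position'],s['joint_vel'].round(3),s['joint_pos'].round(3),s['width']); plate()
for r in vision.trace('wrist','tray')[:1]: print('tray',r['confidence'],rect(r['mask'],.01))
go([.5137,.1848,.04],tool(-16.5))
E
```

```text
time_s: 4.22
position: [0.5373, 0.1945, 0.1994]
ee_rot: [0.991, -0.137, 0.0, 0.0]
ft_force: [-0.1, -0.3, -0.0]
width: 0.062
finger_force: 0.0
[0.5372544  0.19451652 0.19943956] [-0.005  0.003  0.004 -0.009 -0.     0.    -0.003] [ 0.166  0.42  -0.718  1.751  0.309  1.086 -2.5  ] 0.062019528115056656
plate [301.6, 176.2, 352.2, 274.1] [array([512.1, 189.9]), array([49.6, 90.3]), np.float64(71.4)] net [array([512.3, 190.1]), array([51.7, 93.1]), np.float64(72.1)]
tray 0.78 [array([517.8, 192.4]), array([139. , 173.6]), np.float64(87.3)]
t 4.38 at [0.5374 0.1948 0.1993] shift mm [-20.1  16.1 159.3] turn [-0.  -0.   0.7]
```

```bash
python3 -c "
from h import *
go([.5121,.1899,.05],tool(-16.5))"
```

```text
t 4.38 at [0.5374 0.1948 0.1993] shift mm [-23.1  11.6 149.3] turn [-0.  -0.   0.7]
```

```bash
python3 -m handwheel '[[[-12,6,40],[0,0,0.7],70],[[-23,11.6,90],[0,0,0.7],70],[[-23,11.6,135],[0,0,0.7],70],[[-23,11.6,149],[0,0,0.7],70],[[-23,11.6,160],[0,0,0.7],70],[[-23,11.6,168],[0,0,0.7],70],[[-23,11.6,170],[0,0,0.7],70]]' 20
python3 -m handwheel '[[[0,0,2],[0,0,0],70],[[0,0,3],[0,0,0],70],[[0,0,4],[0,0,0],70],[[0,0,4],[0,0,0],70]]'
```

```text
time_s: 5.25
position: [0.5126, 0.1902, 0.0297]
ee_rot: [0.99, -0.143, 0.001, -0.0]
ft_force: [-0.3, 0.1, 0.4]
width: 0.062
finger_force: 0.0
time_s: 5.75
position: [0.512, 0.1899, 0.0253]
ee_rot: [0.99, -0.143, 0.0, -0.0]
ft_force: [-0.4, -0.5, -0.5]
width: 0.062
finger_force: 0.0
```

```bash
python3 -m handwheel '[[[0,0,1.5],[0,0,0],70],[[0,0,2.5],[0,0,0],70],[[0,0,3.5],[0,0,0],70],[[0,0,3.5],[0,0,0],70]]'
python3 -m handwheel '[[[0,0,1],[0,0,0],70],[[0,0,1.5],[0,0,0],70],[[0,0,1.5],[0,0,0],70]]'
python3 -m handwheel '[[[0,0,1],[0,0,0],70],[[0,0,1.5],[0,0,0],70],[[0,0,1.5],[0,0,0],70]]'
```

```text
time_s: 6.25
position: [0.5118, 0.1899, 0.0216]
ee_rot: [0.99, -0.143, -0.0, 0.0]
ft_force: [-0.1, -0.7, 0.4]
width: 0.0621
finger_force: 0.0
time_s: 6.62
position: [0.5119, 0.1899, 0.0202]
ee_rot: [0.99, -0.143, -0.0, 0.0]
ft_force: [-0.4, 0.6, -0.2]
width: 0.0622
finger_force: 0.0
time_s: 7.0
position: [0.5119, 0.1899, 0.0187]
ee_rot: [0.99, -0.143, -0.0, 0.0]
ft_force: [0.5, -0.4, 1.0]
width: 0.0617
finger_force: 0.0
```

```bash
python3 -c "
from h import *
snap('wrist','grip.png')"
```

```text
(no output)
```

View pics/grip.png

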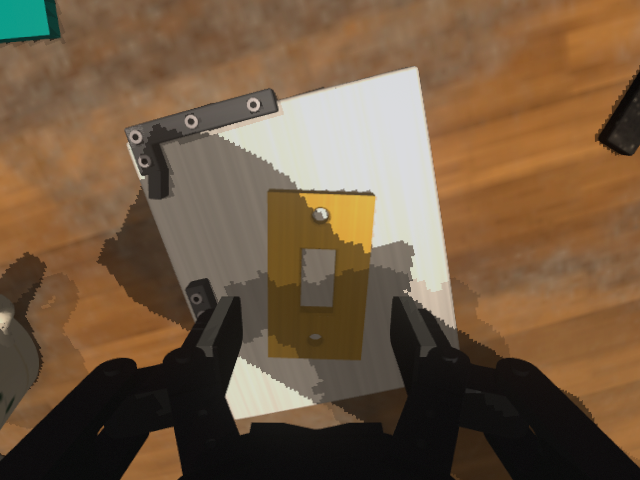

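The picture shows the jaws straddling the plate, which spans (270,190) to (375,358). The left finger lies just right of the near left stop at (200,297), and nothing is touching yet.

```bash
python3 -m handwheel '[[[0,0,0.7],[0,0,0],70],[[0,0,1.5],[0,0,0],70],[[0,0,1.5],[0,0,0],70]]'
python3 -m handwheel '[[[0,0,0.7],[0,0,0],70],[[0,0,1.5],[0,0,0],70],[[0,0,1.5],[0,0,0],70]]'
python3 -m handwheel '[[[0,0,0.7],[0,0,0],70],[[0,0,1],[0,0,0],70],[[0,0,1],[0,0,0],70]]'
```

```text
time_s: 7.42
position: [0.5119, 0.1899, 0.0171]
ee_rot: [0.99, -0.143, -0.0, 0.0]
ft_force: [-0.5, 0.1, 0.5]
width: 0.0616
finger_force: 0.0
time_s: 7.8
position: [0.5118, 0.1899, 0.0156]
ee_rot: [0.99, -0.143, -0.0, 0.0]
ft_force: [-0.1, -0.2, 0.5]
width: 0.0621
finger_force: 0.0
time_s: 8.18
position: [0.5119, 0.1899, 0.0147]
ee_rot: [0.99, -0.143, 0.0, 0.0]
ft_force: [0.1, -0.7, 0.2]
width: 0.062
finger_force: 0.0
```

```bash
python3 -m handwheel '[[[0,0,0],[0,0,0],85],[[0,0,0],[0,0,0],95],[[0,0,0],[0,0,0],105],[[0,0,0],[0,0,0],115],[[0,0,0],[0,0,0],125],[[0,0,0],[0,0,0],125]]' 20
```

```text
time_s: 8.93
position: [0.5119, 0.1899, 0.0147]
ee_rot: [0.99, -0.143, 0.0, 0.0]
ft_force: [0.2, -0.3, -0.8]
width: 0.0433
finger_force: 0.0
```

```bash
python3 -c "
from h import *
im=snap('wrist'); c=im[200:480,150:470]; cv2.imwrite('pics/c1.png',cv2.resize(c,None,fx=2,fy=2)[:,:,::-1])
im=snap('side'); u=proj('side',[.512,.19,.02]).astype(int);print(u); c=im[u[1]-60:u[1]+60,u[0]-80:u[0]+80]; cv2.imwrite('pics/c2.png',cv2.resize(c,None,fx=4,fy=4)[:,:,::-1])"
python3 -c "
import cv2,numpy as np
a=cv2.imread('pics/c1.png');b=cv2.imread('pics/c2.png')
b=cv2.resize(b,(400,300));a=cv2.resize(a,(400,350));o=np.zeros((350,800,3),np.uint8);o[:350,:400]=a;o[:300,400:]=b;cv2.imwrite('pics/c12.png',o)"
```

```text
[319 319]
```

View pics/c12.png

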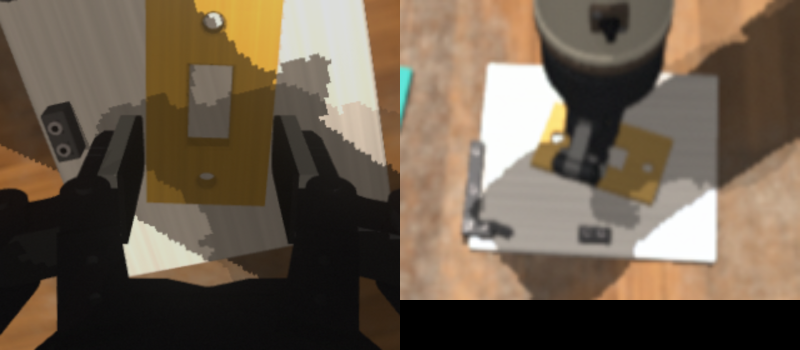

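```bash
python3 -m handwheel '[[[0,0,1],[0,0,0],125],[[0,0,1],[0,0,0],125]]'
python3 -m handwheel '[[[0,0,1],[0,0,0],125],[[0,0,1],[0,0,0],125]]'
python3 -m handwheel '[[[0,0,1],[0,0,0],125],[[0,0,1],[0,0,0],125]]'
```

```text
time_s: 9.28
position: [0.5118, 0.1899, 0.0136]
ee_rot: [0.99, -0.143, -0.0, 0.0]
ft_force: [0.1, 0.0, -1.1]
width: 0.0438
finger_force: 0.0
time_s: 9.52
position: [0.5119, 0.1898, 0.0126]
ee_rot: [0.99, -0.143, -0.0, 0.0]
ft_force: [-0.5, 0.0, 0.2]
width: 0.0438
finger_force: 0.0
time_s: 9.78
position: [0.5119, 0.1898, 0.0116]
ee_rot: [0.99, -0.143, -0.0, 0.0]
ft_force: [0.2, 0.2, -0.9]
width: 0.0438
finger_force: 0.0
```

```bash
for i in 1; do python3 -m handwheel '[[[0,0,1],[0,0,0],125],[[0,0,1],[0,0,0],125]]'
python3 -m handwheel '[[[0,0,1],[0,0,0],125],[[0,0,1],[0,0,0],125]]'
python3 -m handwheel '[[[0,0,1],[0,0,0],125],[[0,0,1],[0,0,0],125]]'
python3 -m handwheel '[[[0,0,1],[0,0,0],125],[[0,0,1],[0,0,0],125]]'; done | egrep 'position|ft_|time'
```

```text
time_s: 10.02
position: [0.5119, 0.1899, 0.0106]
ft_force: [0.2, 0.3, -0.4]
time_s: 10.28
position: [0.5119, 0.1899, 0.0096]
ft_force: [0.3, 0.2, 0.1]
time_s: 10.52
position: [0.5119, 0.1899, 0.0086]
ft_force: [0.1, -0.9, -0.2]
time_s: 10.78
position: [0.5119, 0.1899, 0.0076]
ft_force: [0.1, -0.1, 0.7]
```

```bash
python3 -c "
from h import *
im=snap('wrist'); a=cv2.resize(im[250:450,200:440],(480,400)); 
im=snap('scene'); u=proj('scene',[.512,.19,.02]).astype(int);print(u); b=cv2.resize(im[u[1]-40:u[1]+40,u[0]-40:u[0]+40],(320,320))
o=np.zeros((400,800,3),np.uint8);o[:,:480]=a;o[:320,480:]=b;cv2.imwrite('pics/c3.png',o[:,:,::-1])
for w in [.0219,-.0219]:
  R=Rn.from_quat(readout.sense()['ee_rot']);p=readout.sense()['position']
  for z in (.008,-.005): print(w,z,proj('wrist',p+R.apply([0,w,z])).round())
"
```

```text
[289 207]
0.0219 0.008 [359. 276.]
0.0219 -0.005 [362. 287.]
-0.0219 0.008 [274. 276.]
-0.0219 -0.005 [272. 287.]
```

View pics/c3.png

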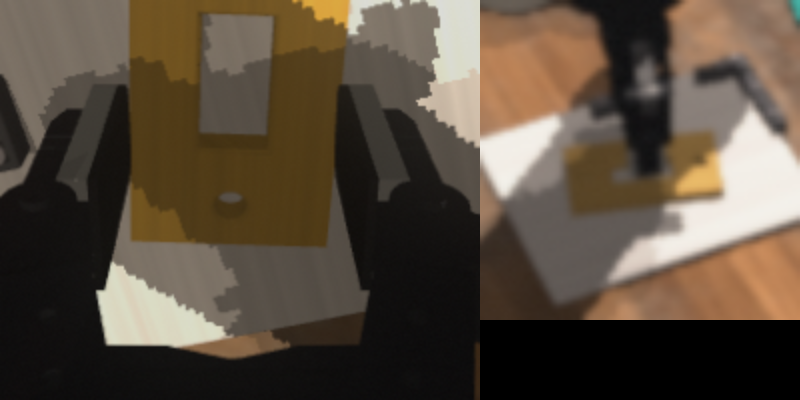

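```bash
python3 -c "
from h import *
s=readout.sense();R=Rn.from_quat(s['ee_rot']);p=s['position'];print(s['width'],p)
o,a=ray('wrist',(264,293));o,b=ray('wrist',(369,293))
print('cam in tool',R.inv().apply(o-p)*1e3)
a=R.inv().apply(a);b=R.inv().apply(b)
for w in (.0438,.054):
  k=w/np.linalg.norm(a-b); print(w,(R.inv().apply(o-p)+k*a)*1e3,(R.inv().apply(o-p)+k*b)*1e3)
o,a=ray('wrist',(265,372));o,b=ray('wrist',(363,371));print('plate end w',np.linalg.norm(onz('wrist',(265,372),.018)-onz('wrist',(363,371),.018)),onz('wrist',(265,372),.018))
"
```

```text
0.043443193027192496 [0.5119218  0.1898797  0.00770299]
cam in tool [  79.80853653   -0.45370063 -169.23272262]
0.0438 [  8.6423604  -22.16033854 -28.18530757] [  8.63208431  21.63965986 -28.17943278]
0.054 [ -7.93058473 -27.21530901   4.66135073] [-7.94325388 26.78468902  4.66859362]
plate end w 0.04998401846306332 [0.47605691 0.22810314 0.018     ]
```

The finger tips measure about 28 mm behind the reported TCP. They are still above the plate, which fits the lack of any contact. I'll reopen a little and go lower, watching the force.

```bash
(python3 -m handwheel '[[[0,0,0],[0,0,0],70],[[0,0,0],[0,0,0],70],[[0,0,4],[0,0,0],70],[[0,0,8],[0,0,0],70],[[0,0,8],[0,0,0],70]]'
python3 -m handwheel '[[[0,0,2],[0,0,0],70],[[0,0,4],[0,0,0],70],[[0,0,6],[0,0,0],70],[[0,0,6],[0,0,0],70]]') | egrep 'position|ft_|time|wid'
python3 -c "
from h import *
im=snap('wrist'); cv2.imwrite('pics/c4.png',cv2.resize(im[200:460,160:480],(800,600))[:,:,::-1])"
```

```text
time_s: 11.5
position: [0.5115, 0.1898, -0.0008]
ft_force: [0.1, -1.0, 0.6]
width: 0.0622
time_s: 12.0
position: [0.5118, 0.1899, -0.0065]
ft_force: [-0.5, -0.1, 0.4]
width: 0.0618
```

View pics/c4.png

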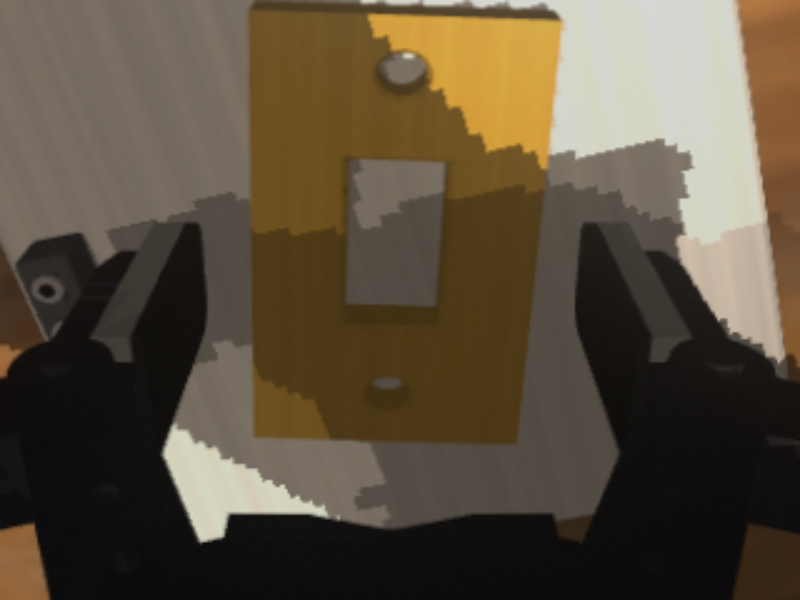

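The crop shows the pads straddling the plate at mid-length, with inner tip edges at (203,225) and (583,225) and tips still above the floor. I'll go on down.

```bash
(python3 -m handwheel '[[[0,0,2],[0,0,0],70],[[0,0,4],[0,0,0],70],[[0,0,6],[0,0,0],70],[[0,0,6],[0,0,0],70]]'
python3 -m handwheel '[[[0,0,1],[0,0,0],85],[[0,0,2],[0,0,0],92],[[0,0,2],[0,0,0],92]]'
python3 -m handwheel '[[[0,0,1],[0,0,0],92],[[0,0,1],[0,0,0],92]]') | egrep 'position|ft_|time|wid'
```

```text
time_s: 12.55
position: [0.5118, 0.1898, -0.0125]
ft_force: [-0.6, -0.2, 1.2]
width: 0.0619
time_s: 12.92
position: [0.5119, 0.1899, -0.0143]
ft_force: [-0.1, 0.8, 0.6]
width: 0.0545
time_s: 13.18
position: [0.5119, 0.1899, -0.0153]
ft_force: [-0.4, -0.4, -0.2]
width: 0.0545
```

```bash
(python3 -m handwheel '[[[0,0,1],[0,0,0],92],[[0,0,1],[0,0,0],92]]'
python3 -m handwheel '[[[0,0,1],[0,0,0],92],[[0,0,1],[0,0,0],92]]'
python3 -m handwheel '[[[0,0,1],[0,0,0],92],[[0,0,1],[0,0,0],92]]') | egrep 'position|ft_|time|wid'
```

```text
time_s: 13.42
position: [0.5119, 0.1899, -0.0164]
ft_force: [-0.5, -0.3, -0.2]
width: 0.0545
time_s: 13.68
position: [0.5119, 0.1899, -0.0174]
ft_force: [0.7, -0.9, 0.5]
width: 0.0547
time_s: 13.92
position: [0.5119, 0.1899, -0.0184]
ft_force: [-0.2, -0.0, 0.4]
width: 0.0548
```

```bash
python3 -m handwheel '[[[0,0,0],[0,0,0],105],[[0,0,0],[0,0,0],115],[[0,0,0],[0,0,0],115]]' 20;  python3 -c "
from m import *
plate()"
```

```text
time_s: 14.3
position: [0.5119, 0.1897, -0.0181]
ee_rot: [0.99, -0.143, -0.0, 0.0]
ft_force: [-2.3, -1.9, 3.8]
width: 0.0494
finger_force: 20.6
plate [254.1, 208.8, 382.8, 414.5] [array([512.7, 189.8]), array([50.3, 91.5]), np.float64(71.6)] net [array([513. , 189.9]), array([50. , 92.4]), np.float64(71.8)]
```

The jaws closed on 49.4 mm with 20 N, so the plate is held with the tips at the floor. Now I'll rotate it square and slide it towards the corner.

```bash
python3 -m handwheel '[[[3,-1,0],[0,0,-2],125],[[9,-2.2,0],[0,0,-5],125],[[16,-4,0],[0,0,-8],125],[[23,-5.5,0],[0,0,-11],125],[[30,-7.3,0],[0,0,-13.6],125],[[35,-8.5,0],[0,0,-13.6],125],[[35,-8.5,0],[0,0,-13.6],125]]' 25
python3 -c "
from m import *
plate()
for r in vision.trace('wrist','tray')[:1]: print('tray',r['confidence'],rect(r['mask'],.01))"
```

```text
time_s: 15.28
position: [0.5466, 0.1892, -0.018]
ee_rot: [1.0, -0.024, -0.001, -0.0]
ft_force: [-5.6, 0.4, 8.3]
width: 0.0495
finger_force: 25.0
plate [253.6, 209.9, 384.8, 414.9] [array([547.5, 189.6]), array([50.1, 91.7]), np.float64(85.6)] net [array([547.6, 189.3]), array([50.7, 92.7]), np.float64(85.1)]
tray 0.6 [array([527.8, 191.5]), array([138. , 153.8]), np.float64(87.4)]
```

```bash
python3 -m handwheel '[[[0,-5,0],[0,0,-1.8],125],[[0,-11,0],[0,0,-1.8],125],[[0,-17,0],[0,0,-1.8],125],[[0,-22,0],[0,0,-1.8],125],[[0,-25,0],[0,0,-1.8],125],[[0,-25,0],[0,0,-1.8],125]]' 25
python3 -c "
from m import *
plate('m1.png')"
```

```text
time_s: 16.18
position: [0.5501, 0.2118, -0.018]
ee_rot: [1.0, -0.009, 0.001, 0.001]
ft_force: [-0.1, -3.3, 5.5]
width: 0.049
finger_force: 25.3
plate [252.5, 208.2, 384.8, 413.2] [array([550.5, 212.2]), array([50.1, 90.7]), np.float64(87.1)] net [array([550.4, 212.3]), array([50., 91.]), np.float64(87.3)]
```

View pics/m1.png

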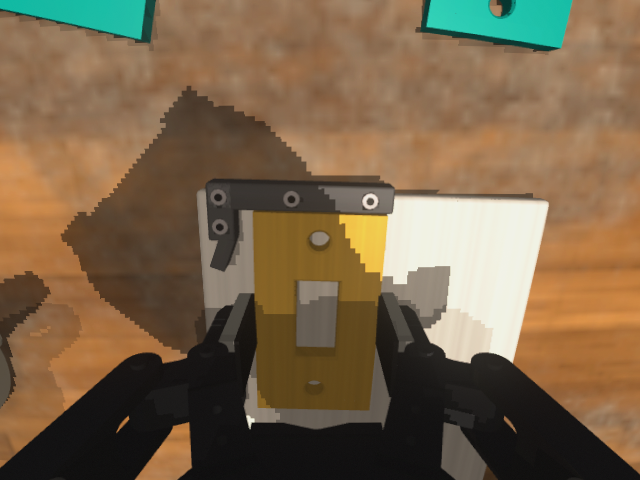

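The picture shows the plate nearly square: its top edge (y≈212) is right by the far stop and its left edge (x≈254) is about 6 mm off the left stop face (x≈238). Next I'll nudge left until I feel contact.

```bash
(python3 -m handwheel '[[[0,-2,0],[0,0,0],125],[[0,-4,0],[0,0,0],125],[[0,-4,0],[0,0,0],125]]' 25
python3 -m handwheel '[[[0,-1.5,0],[0,0,0],125],[[0,-1.5,0],[0,0,0],125]]'
python3 -m handwheel '[[[0,-1.5,0],[0,0,0],125],[[0,-1.5,0],[0,0,0],125]]' )| egrep 'pos|rot|ft_|time|wid'
```

```text
time_s: 16.65
position: [0.5502, 0.2155, -0.018]
ee_rot: [1.0, -0.01, 0.001, 0.001]
ft_force: [0.5, -4.1, 5.0]
width: 0.0491
time_s: 16.9
position: [0.5502, 0.2168, -0.018]
ee_rot: [1.0, -0.01, 0.0, 0.001]
ft_force: [0.5, -4.7, 5.9]
width: 0.0491
time_s: 17.15
position: [0.5502, 0.2181, -0.018]
ee_rot: [1.0, -0.01, 0.0, 0.001]
ft_force: [-1.0, -5.3, 6.4]
width: 0.0492
```

```bash
(python3 -m handwheel '[[[0,-1,0],[0,0,0],125],[[0,-1,0],[0,0,0],125]]'
python3 -m handwheel '[[[0,-1,0],[0,0,0],125],[[0,-1,0],[0,0,0],125]]'
python3 -m handwheel '[[[0,-1,0],[0,0,0],125],[[0,-1,0],[0,0,0],125]]' )| egrep 'pos|rot|ft_|time|wid'
```

```text
time_s: 17.4
position: [0.5503, 0.2182, -0.018]
ee_rot: [1.0, -0.01, 0.0, 0.002]
ft_force: [-0.4, -6.7, 7.0]
width: 0.049
time_s: 17.65
position: [0.5502, 0.2181, -0.018]
ee_rot: [1.0, -0.01, 0.0, 0.002]
ft_force: [-0.5, -9.0, 8.8]
width: 0.0494
time_s: 17.9
position: [0.5502, 0.2181, -0.018]
ee_rot: [1.0, -0.01, -0.0, 0.003]
ft_force: [-0.8, -11.0, 10.9]
width: 0.0491
```

```bash
(python3 -m handwheel '[[[1,0,0],[0,0,0],125],[[2.5,0,0],[0,0,0],125],[[2.5,0,0],[0,0,0],125]]'
python3 -m handwheel '[[[1.5,0,0],[0,0,0],125],[[1.5,0,0],[0,0,0],125]]'
python3 -m handwheel '[[[1.5,0,0],[0,0,0],125],[[1.5,0,0],[0,0,0],125]]'
python3 -m handwheel '[[[1.5,0,0],[0,0,0],125],[[1.5,0,0],[0,0,0],125]]' )| egrep 'pos|rot|ft_|time|wid'
```

```text
time_s: 18.27
position: [0.5504, 0.2182, -0.0182]
ee_rot: [1.0, -0.011, -0.002, 0.003]
ft_force: [-6.2, -10.1, 15.0]
width: 0.0491
time_s: 18.52
position: [0.5505, 0.2181, -0.0182]
ee_rot: [1.0, -0.011, -0.003, 0.004]
ft_force: [-9.6, -10.0, 17.9]
width: 0.0493
time_s: 18.77
position: [0.5505, 0.2181, -0.0183]
ee_rot: [1.0, -0.011, -0.004, 0.004]
ft_force: [-13.9, -10.7, 21.1]
width: 0.0493
time_s: 19.02
position: [0.5504, 0.2181, -0.0184]
ee_rot: [1.0, -0.01, -0.005, 0.005]
ft_force: [-16.9, -10.7, 25.5]
width: 0.0494
```

```bash
python3 -m handwheel '[[[-3,1.5,0],[0,0,0],125],[[-5,3,0],[0,0,0],125],[[-5,3,0],[0,0,0],125]]'
python3 -c "
from m import *
plate()"
python3 -m handwheel '[[[0,0,0],[0,0,0],100],[[0,0,-1],[0,0,0],85],[[0,0,-1],[0,0,0],75],[[0,0,-1],[0,0,0],75]]' 
python3 -c "
from m import *
plate('m2.png')"
```

```text
time_s: 19.4
position: [0.5507, 0.218, -0.0181]
ee_rot: [1.0, -0.01, -0.001, 0.001]
ft_force: [-4.6, -4.7, 8.0]
width: 0.0491
finger_force: 25.5
plate [252.5, 213.6, 384.3, 414.8] [array([550.8, 218.6]), array([50.2, 90.9]), np.float64(87.6)] net [array([550.6, 218.4]), array([50.1, 91.2]), np.float64(87.4)]
time_s: 20.0
position: [0.5513, 0.2207, -0.0173]
ee_rot: [1.0, -0.009, 0.0, -0.0]
ft_force: [-0.2, -0.0, 0.3]
width: 0.0604
finger_force: 0.0
plate [260.0, 212.6, 389.0, 413.0] [array([550.8, 218.2]), array([50.1, 90.6]), np.float64(87.4)] net [array([550.9, 218. ]), array([50. , 90.6]), np.float64(87.5)]
```

```bash
python3 -c "
import cv2
a=cv2.imread('pics/m2.png')
for c in (275,300,340,370,380): print(c,[tuple(int(v) for v in a[r,c]) for r in range(206,220)])
for r in (235,245,255): print(r,[tuple(int(v) for v in a[r,c]) for c in range(238,266,2)])
print([tuple(int(v) for v in a[r,230]) for r in range(206,275,6)])
cv2.imwrite('pics/m2c.png',cv2.resize(a[170:370,200:420],(660,600),interpolation=cv2.INTER_CUBIC))
"
```

```text
275 [(46, 50, 56), (47, 51, 56), (46, 50, 56), (47, 51, 57), (47, 52, 57), (44, 48, 53), (34, 49, 60), (26, 61, 80), (31, 76, 102), (36, 92, 124), (35, 95, 130), (36, 96, 130), (38, 97, 131), (38, 97, 131)]
300 [(47, 52, 58), (46, 52, 57), (46, 52, 57), (47, 52, 58), (47, 53, 58), (46, 52, 58), (43, 49, 55), (32, 52, 65), (24, 57, 76), (32, 85, 115), (36, 95, 128), (36, 94, 128), (37, 94, 128), (37, 95, 128)]
340 [(94, 102, 111), (67, 75, 83), (49, 56, 63), (50, 56, 63), (50, 56, 64), (49, 56, 64), (49, 56, 63), (46, 54, 60), (36, 57, 71), (30, 66, 87), (37, 90, 121), (39, 98, 131), (40, 98, 131), (39, 97, 131)]
370 [(99, 107, 116), (99, 106, 114), (98, 106, 114), (97, 106, 114), (97, 105, 113), (96, 104, 114), (96, 105, 114), (95, 104, 112), (89, 97, 105), (57, 74, 87), (41, 94, 121), (70, 184, 224), (77, 208, 240), (78, 208, 241)]
380 [(101, 108, 119), (101, 108, 119), (100, 108, 117), (99, 107, 115), (98, 107, 115), (98, 107, 115), (99, 107, 115), (98, 107, 115), (90, 98, 106), (61, 74, 85), (40, 71, 90), (68, 175, 220), (77, 204, 241), (78, 203, 241)]
235 [(37, 41, 45), (66, 71, 79), (93, 100, 110), (95, 101, 110), (93, 100, 110), (82, 88, 97), (41, 45, 50), (37, 42, 45), (48, 53, 58), (47, 52, 57), (36, 41, 46), (31, 82, 111), (37, 95, 128), (38, 97, 131)]
245 [(118, 132, 144), (105, 116, 128), (50, 54, 58), (49, 54, 59), (49, 55, 59), (50, 55, 59), (48, 54, 57), (49, 53, 58), (48, 53, 58), (47, 52, 57), (52, 58, 64), (36, 72, 94), (37, 96, 128), (37, 97, 131)]
255 [(54, 59, 64), (49, 54, 58), (50, 55, 59), (49, 55, 59), (49, 54, 59), (49, 53, 58), (48, 53, 57), (49, 53, 58), (54, 59, 66), (85, 96, 106), (85, 96, 105), (51, 94, 122), (37, 96, 129), (37, 97, 131)]
[(115, 128, 140), (122, 137, 150), (122, 136, 150), (122, 136, 149), (122, 136, 149), (122, 136, 149), (122, 136, 149), (123, 137, 150), (122, 136, 150), (123, 137, 150), (122, 136, 150), (122, 137, 149)]
```

View pics/m2c.png

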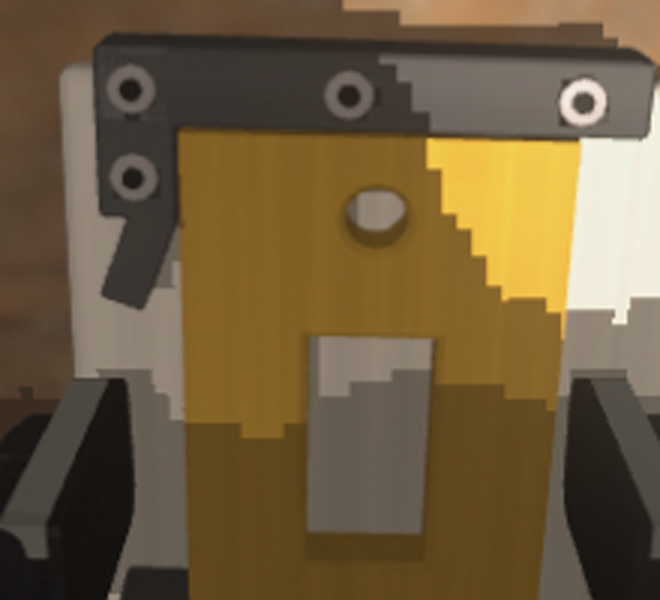

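The crop shows the plate hard against both stops: its top edge lies along the far stop at y≈130, its left edge against the corner stop at x≈178, and it is square. It has been released, so I'll regrip by the long edges and lift straight up.

```bash
python3 -m handwheel '[[[0,1.5,0],[0,0,1],75],[[0,2.5,0],[0,0,1.4],75],[[0,2.5,0],[0,0,1.4],75],[[0,2.5,0],[0,0,1.4],95],[[0,2.5,0],[0,0,1.4],110],[[0,2.5,0],[0,0,1.4],125],[[0,2.5,0],[0,0,1.4],130],[[0,2.5,0],[0,0,1.4],130]]' 45
python3 -c "
from m import *
plate()"
```

```text
time_s: 21.1
position: [0.5513, 0.2177, -0.0168]
ee_rot: [1.0, -0.021, 0.0, 0.0]
ft_force: [-1.5, 0.0, 5.8]
width: 0.0481
finger_force: 46.0
plate [249.8, 212.6, 379.0, 414.1] [array([551. , 218.1]), array([50.5, 90.4]), np.float64(87.6)] net [array([551. , 218.1]), array([50. , 90.4]), np.float64(87.6)]
```

```bash
python3 -m handwheel '[[[0,0,-4],[0,0,0],130],[[0,0,-12],[0,0,0],130],[[0,0,-25],[0,0,0],130],[[0,0,-45],[0,0,0],130],[[0,0,-75],[0,0,0],130],[[0,0,-110],[0,0,0],130],[[0,0,-140],[0,0,0],130],[[0,0,-140],[0,0,0],130]]' 45
python3 -c "
from m import *
s=readout.sense(); print(s['joint_pos'].round(2)); plate(z=s['position'][2]+.035)
go([.50,-.17,.16],tool(-24))"
```

```text
time_s: 22.2
position: [0.5536, 0.2188, 0.1267]
ee_rot: [1.0, -0.021, 0.003, -0.001]
ft_force: [0.5, 0.7, -2.4]
width: 0.0482
finger_force: 46.9
[-0.04  0.5  -0.5   1.77  0.29  0.94 -2.27]
plate [249.2, 209.0, 379.2, 411.5] [array([553.7, 217.6]), array([48.4, 89. ]), np.float64(87.5)] net [array([553.8, 217.6]), array([49.2, 90.1]), np.float64(87.6)]
t 22.3 at [0.5512 0.2173 0.1232] shift mm [-34.6 389.2 -36.8] turn [-0.  -0.1 21.5]
```

```bash
python3 -m handwheel '[[[-5,25,-40],[0,0,0],130],[[-10,70,-75],[0,0,0],130],[[-20,120,-105],[0,0,4],130],[[-30,170,-117],[0,0,8],130],[[-38,220,-117],[0,0,12],130],[[-45,270,-117],[0,0,16],130],[[-50,315,-117],[0,0,19],130],[[-54,345,-117],[0,0,21.5],130],[[-54,358,-117],[0,0,21.5],130],[[-54,358,-117],[0,0,21.5],130]]' 45
python3 -m handwheel '[[[0,0,0],[0,0,0],130],[[0,0,0],[0,0,0],130]]' 45
cat > rest.py <<'E'
from m import *
from scipy.optimize import least_squares
s=readout.sense();print(s['position'],s['joint_vel'].round(3).max(),s['joint_pos'].round(2))
im=snap('wrist','w_rest2.png')
P=[(r['uv'],round(r['confidence'],2)) for r in vision.spot_point('wrist','rest_face')];print(P)
print('face pt',onz('wrist',P[0][0],.05))
g=cv2.cvtColor(im,cv2.COLOR_RGB2HSV)
r=vision.trace('wrist','sloping_rest')[0]; m=r['mask']; print(r['box'],r['confidence'],rect(m,.04))
np.save('restmask.npy',m)
E
python3 rest.py
```

```text
time_s: 23.55
position: [0.4822, -0.1374, 0.2393]
ee_rot: [0.978, -0.207, -0.0, -0.0]
ft_force: [0.2, -0.3, -2.3]
width: 0.0485
finger_force: 47.8
time_s: 23.8
position: [0.4824, -0.1361, 0.2397]
ee_rot: [0.979, -0.206, 0.0, -0.0]
ft_force: [-0.3, -0.1, -2.6]
width: 0.0483
finger_force: 47.8
[ 0.48241735 -0.1360592   0.23970906] 0.007 [ 0.51  0.18 -0.33  1.88  0.07  1.09 -1.83]
[([326.8, 112.7], 0.59)]
face pt [ 0.55246284 -0.17796113  0.05      ]
[269.5, 40.8, 380.9, 171.1] 0.89 [array([ 557.6, -176.6]), array([ 99.5, 112.4]), np.float64(64.8)]
```

```bash
cat > fit.py <<'E'
from m import *
from scipy.optimize import minimize
m=np.load('restmask.npy').astype(bool)
def pts(q):
    x,y,yaw,b=q[0]/1e3,q[1]/1e3,np.radians(q[2]),q[3]/1e3
    L=[]
    c,s=np.cos(np.pi/6),.5
    for fx in(-.058,.060):
        for fy in(-.045,.045): L.append((fx*c,fy,.05+fx*s))
    for fy in(-.045,.045): L.append((-.058*c-.0035,fy,.021+.006)); 
    for bx in(b-.0575,b+.0575):
        for fy in(-.045,.045): L.append((bx,fy,0.0)); L.append((bx,fy,.008))
    L=np.array(L);R=Rn.from_euler('z',yaw).as_matrix()
    return L@R.T+[x,y,0]
F=8
def draw(q):
    u=np.array([proj('wrist',p) for p in pts(q)]);k=np.zeros((480,640),np.uint8)
    cv2.fillConvexPoly(k,cv2.convexHull((u*F*1.0).round().astype(np.int32)),1,shift=3); return k>0
def cost(q):
    k=draw(q); return 1-(k&m).sum()/(k|m).sum()
best=min((minimize(cost,[554,-175,y0,0],method='Nelder-Mead',options=dict(initial_simplex=np.array([[554,-175,y0,0],[564,-175,y0,0],[554,-165,y0,0],[554,-175,y0+5,0],[554,-175,y0,8]]))) for y0 in(-28,-22)),key=lambda r:r.fun)
print(best.x.round(2),best.fun)
im=cv2.imread('pics/w_rest2.png');g=cv2.cvtColor(im,cv2.COLOR_BGR2GRAY)
# edges of the bright face : fit lines to points where mask borders
e=cv2.approxPolyDP(max(cv2.findContours(m.astype(np.uint8),0,1)[0],key=cv2.contourArea),3,True)[:,0]; print(e.tolist())
E
python3 fit.py
```

```text
Traceback (most recent call last):
  File "fit.py", line 21, in <module>
    best=min((minimize(cost,[554,-175,y0,0],method='Nelder-Mead',options=dict(initial_simplex=np.array([[554,-175,y0,0],[564,-175,y0,0],[554,-165,y0,0],[554,-175,y0+5,0],[554,-175,y0,8]]))) for y0 in(-28,-22)),key=lambda r:r.fun)
  File "fit.py", line 21, in <genexpr>
    best=min((minimize(cost,[554,-175,y0,0],method='Nelder-Mead',options=dict(initial_simplex=np.array([[554,-175,y0,0],[564,-175,y0,0],[554,-165,y0,0],[554,-175,y0+5,0],[554,-175,y0,8]]))) for y0 in(-28,-22)),key=lambda r:r.fun)
              ~~~~~~~~^^^^^^^^^^^^^^^^^^^^^^^^^^^^^^^^^^^^^^^^^^^^^^^^^^^^^^^^^^^^^^^^^^^^^^^^^^^^^^^^^^^^^^^^^^^^^^^^^^^^^^^^^^^^^^^^^^^^^^^^^^^^^^^^^^^^^^^^^^^^^^^^^^^^^^^^^^^^^^^^^^^^^^^
  File "fit.py", line 20, in cost
    k=draw(q); return 1-(k&m).sum()/(k|m).sum()
  File "fit.py", line 17, in draw
    u=np.array([proj('wrist',p) for p in pts(q)]);k=np.zeros((480,640),np.uint8)
                ~~~~^^^^^^^^^^^
  File "h.py", line 16, in proj
    c=vision.camera_params(n);K=np.array(c['intrinsics']);p=np.array(c['R'])@np.array(X)+c['t']
ValueError: time passes only in moves, steps and waits
```

```bash
sed -i "s/^m=np.load/import h; CP=vision.camera_params('wrist'); h.vision=type('V',(),{'camera_params':staticmethod(lambda n:CP)})\nm=np.load/" fit.py; python3 fit.py
```

```text
[ 555.56 -174.5   -25.24    4.36] 0.03642384105960261
[[269, 43], [279, 166], [359, 169], [364, 160], [378, 45]]
```

```bash
cat > edge.py <<'E'
from fit import *
from scipy.optimize import least_squares
g=cv2.GaussianBlur(cv2.cvtColor(im,cv2.COLOR_BGR2LAB).astype(np.float32),(3,3),0)
q0=best.x
def face(q,fx,fy):
    x,y,yaw=q[0]/1e3,q[1]/1e3,np.radians(q[2])
    return np.array([x,y,.05+fx/2])+Rn.from_euler('z',yaw).apply([fx*.866,fy,0])
obs=[]
for fx,fy,n in [(a,s*.045,(0,s)) for a in np.linspace(-.015,.05,12) for s in(-1,1)]+[(.060,b,(1,0)) for b in np.linspace(-.035,.035,9)]:
    u=proj('w',face(q0,fx,fy));w=proj('w',face(q0,fx+.004*n[0],fy+.004*n[1]))-u;w/=np.linalg.norm(w)
    t=np.arange(-6,6.01,.25);sm=np.array([[cv2.remap(g[...,k],np.array([[np.float32(u[0]+a*w[0])]]),np.array([[np.float32(u[1]+a*w[1])]]),1)[0,0] for k in range(3)] for a in t])
    d=np.linalg.norm(np.gradient(sm,axis=0),axis=1);i=d.argmax();obs.append((fx,fy,n,u+t[i]*w,t[i],d[i]))
print([(o[1]>0,round(float(o[4]),1)) if o[2][0]==0 else ('top',round(float(o[4]),1)) for o in obs])
def res(q):
    r=[]
    for fx,fy,n,p,_,_ in obs:
        u=proj('w',face(q,fx,fy));w=proj('w',face(q,fx+.004*n[0],fy+.004*n[1]))-u;w/=np.linalg.norm(w);r.append((p-u)@w)
    return r
r=least_squares(res,q0[:3],loss='soft_l1',x_scale=[1,1,1]);print(r.x.round(2),np.round(r.fun,1))
# material profile along the centre line: shoe/ledge
for fy in(-.015,0,.015):
    print([int(g[int(round(v)),int(round(uu)),0]) for uu,v in [proj('w',face(r.x,fx,fy)) for fx in np.arange(-.06,-.02,.002)]])
E
python3 edge.py; python3 -c "
from h import *
print(readout.sense()['time_s'])"
```

```text
[ 555.56 -174.5   -25.24    4.36] 0.03642384105960261
[[269, 43], [279, 166], [359, 169], [364, 160], [378, 45]]
[(False, -0.5), (True, -1.0), (False, -0.2), (True, -0.8), (False, 0.0), (True, -1.0), (False, -0.8), (True, -0.5), (False, -0.5), (True, -1.0), (False, -0.2), (True, -1.2), (False, 0.0), (True, -0.8), (False, -0.2), (True, -1.2), (False, 0.2), (True, -0.8), (False, 0.0), (True, -1.0), (False, 0.2), (True, -0.5), (False, 0.2), (True, -1.0), ('top', -1.8), ('top', -2.2), ('top', -2.5), ('top', -2.8), ('top', -2.0), ('top', -2.5), ('top', -2.8), ('top', -2.0), ('top', -1.8)]
[ 553.9  -174.03  -25.42] [-0.7 -0.7 -0.5 -0.4 -0.2 -0.6 -1.  -0.1 -0.8 -0.6 -0.6 -0.8 -0.3 -0.3
 -0.6 -0.8 -0.1 -0.3 -0.4 -0.5 -0.2  0.  -0.2 -0.4  0.6  0.1 -0.2 -0.4
  0.3 -0.2 -0.5  0.2  0.4]
[115, 112, 101, 94, 94, 95, 90, 94, 187, 210, 213, 213, 213, 214, 214, 214, 214, 214, 213, 214]
[112, 102, 94, 93, 95, 97, 82, 86, 175, 214, 214, 213, 214, 213, 213, 213, 214, 214, 214, 215]
[108, 103, 74, 64, 63, 63, 60, 84, 166, 170, 148, 194, 210, 213, 213, 213, 213, 213, 213, 213]
23.95
```

```bash
cat > tgt.py <<'E'
from h import *
import sys
def T(x,h,y=0):
    F=np.array([.5539,-.1740,.05]); R=tool(-25.4,30)
    go(F+R.apply([x,-y,.0268-h]),R); 
if __name__=='__main__':
    for a in sys.argv[1:]: T(*[float(v)/1e3 for v in a.split(',')])
    s=readout.sense();R=tool(-25.4,30);d=R.inv().apply(s['position']-[.5539,-.1740,.05])*1e3
    print('plate at x,y,h',d[0].round(2),-d[1].round(2),(26.8-d[2]).round(2),'f tool',R.inv().apply(s['ft_force']).round(1), s['joint_pos'].round(2),s['width'].round(4))
E
python3 tgt.py 4,60 4,25
```

```text
t 23.95 at [ 0.4822 -0.1369  0.2398] shift mm [ 67.4   4.6 159. ] turn [-0.4 30.   1.5]
t 23.95 at [ 0.4822 -0.1369  0.2398] shift mm [ 84.9   5.1 189.3] turn [-0.4 30.   1.5]Traceback (most recent call last):
  File "tgt.py", line 9, in <module>
    print('plate at x,y,h',d[0].round(2),-d[1].round(2),(26.8-d[2]).round(2),'f tool',R.inv().apply(s['ft_force']).round(1), s['joint_pos'].round(2),s['width'].round(4))
                                                                                                                                                     ^^^^^^^^^^^^^^^^
AttributeError: 'float' object has no attribute 'round'
```

```bash
sed -i "s/,s\['width'\].round(4)/,s['width']/" tgt.py
python3 -m handwheel '[[[10,1,20],[0,6,0.3],130],[[22,2,50],[0,14,0.7],130],[[35,3,85],[-0.2,22,1.1],130],[[50,4,120],[-0.4,30,1.5],130],[[60,4.4,145],[-0.4,30,1.5],130],[[67.4,4.6,159],[-0.4,30,1.5],130],[[67.4,4.6,159],[-0.4,30,1.5],130],[[67.4,4.6,159],[-0.4,30,1.5],130]]' 45
python3 tgt.py 4,10
```

```text
time_s: 24.95
position: [0.5475, -0.1717, 0.1064]
ee_rot: [0.947, -0.215, 0.233, 0.055]
ft_force: [0.1, -0.5, -2.2]
width: 0.0481
finger_force: 48.3
t 24.95 at [ 0.5475 -0.1717  0.1064] shift mm [-15.6  -1.   69.7] turn [ 0.3  2.3 -0.1]
plate at x,y,h 22.39 -0.69 79.04 f tool [-0.8  0.4  2. ] [ 0.18  0.26 -0.01  2.28  0.77  0.19 -2.57] 0.04811392095682637
```

Joints 6 and 7 are at their limits with this grasp orientation. I'll back up, make a half turn of the tool and come in the other way round.

```bash
python3 -c "
from h import *
go([.4822,-.1369,.25],tool(-24)); print((Rn.from_quat(readout.sense()['ee_rot']).inv()*tool(-24)).as_rotvec(degrees=True))"
```

```text
t 24.95 at [ 0.5475 -0.1717  0.1064] shift mm [   1.2   -2.7 -161.5] turn [  0.6 -27.7  -1.5]
[  0.56931955 -27.66735619  -1.53092741]
```

```bash
python3 -m handwheel '[[[0,0,-40],[0,-4,0],130],[[0,-1,-90],[0,-12,0],130],[[0,-2,-130],[0.3,-20,-1],130],[[1,-2.7,-160],[0.6,-28,-1.5],130],[[1,-2.7,-161],[0.6,-28,-1.5],130]]' 45
python3 -c "
from h import *
print(readout.sense()['joint_pos'].round(2));go([.4822,-.1369,.25],tool(-24))"
```

```text
time_s: 25.58
position: [0.485, -0.1384, 0.2522]
ee_rot: [0.978, -0.209, -0.0, -0.0]
ft_force: [-0.6, 0.3, -3.6]
width: 0.0482
finger_force: 48.3
[ 0.67  0.19 -0.5   1.85  0.1   1.12 -1.86]
t 25.57 at [ 0.485  -0.1384  0.2522] shift mm [-3.2 -0.3  2.2] turn [-0.   0.  -0.1]
```

```bash
python3 -m handwheel '[[[0,0,0],[0,0,-5],130],[[0,0,0],[0,0,-15],130],[[0,0,0],[0,0,-25],130],[[0,0,0],[0,0,-35],130],[[0,0,0],[0,0,-45],130],[[0,0,0],[0,0,-55],130],[[0,0,0],[0,0,-65],130],[[0,0,0],[0,0,-75],130],[[0,0,0],[0,0,-85],130],[[0,0,0],[0,0,-95],130]]' 45 | grep time
python3 -m handwheel '[[[0,0,0],[0,0,-10],130],[[0,0,0],[0,0,-20],130],[[0,0,0],[0,0,-30],130],[[0,0,0],[0,0,-40],130],[[0,0,0],[0,0,-50],130],[[0,0,0],[0,0,-60],130],[[0,0,0],[0,0,-70],130],[[0,0,0],[0,0,-80],130],[[0,0,0],[0,0,-86],130],[[0,0,0],[0,0,-86],130]]' 45
cat > tgt.py <<'E'
from h import *
import sys
F=np.array([.5539,-.1740,.05]); R=tool(-25.4,30)*Rn.from_euler('z',180,degrees=True)
if __name__=='__main__':
    for a in sys.argv[1:]:
        x,h=[float(v)/1e3 for v in a.split(',')]; go(F+R.apply([-x,0,.0268-h]),R)
    s=readout.sense();d=R.inv().apply(s['position']-F)*1e3
    print('plate at x,y,h',-d[0].round(2),d[1].round(2),(26.8-d[2]).round(2),'f tool',R.inv().apply(s['ft_force']).round(1), s['joint_pos'].round(2),s['width'])
E
python3 tgt.py 4,60 4,25
```

```text
time_s: 26.82
time_s: 28.08
position: [0.4808, -0.1363, 0.2476]
ee_rot: [0.199, 0.98, -0.0, -0.004]
ft_force: [0.4, 0.0, -2.7]
width: 0.0481
finger_force: 48.3
t 28.07 at [ 0.4808 -0.1363  0.2476] shift mm [-70.1  -5.3 166.3] turn [  0.5 -30.4   2.4]
t 28.07 at [ 0.4808 -0.1363  0.2476] shift mm [-87.8  -6.  196.5] turn [  0.5 -30.4   2.4]
plate at x,y,h 27.58 2.67 239.0 f tool [1.1 0.2 2.5] [ 1.04  0.28 -0.96  1.85  0.25  1.15  1.17] 0.04805724659089927
```

```bash
python3 -m handwheel '[[[-10,-1,20],[0,-6,0.3],130],[[-22,-2,50],[0,-14,0.7],130],[[-35,-3,85],[0.2,-22,1.3],130],[[-50,-4,120],[0.4,-30,2],130],[[-60,-5,148],[0.5,-30.4,2.4],130],[[-70,-5.3,166],[0.5,-30.4,2.4],130],[[-70,-5.3,166],[0.5,-30.4,2.4],130],[[-70,-5.3,166],[0.5,-30.4,2.4],130]]' 45
python3 tgt.py 4,10
```

```text
time_s: 29.08
position: [0.5404, -0.1665, 0.0796]
ee_rot: [0.211, 0.943, -0.055, 0.25]
ft_force: [-0.8, 0.2, -2.1]
width: 0.048
finger_force: 48.3
t 29.07 at [ 0.5404 -0.1665  0.0796] shift mm [-2.9 -1.2 50.1] turn [ 0.2 -0.3  0.1]
plate at x,y,h 1.45 1.02 60.13 f tool [ 1.8 -0.1  1.4] [ 0.57  0.34 -0.46  2.33  1.59  0.28 -0.21] 0.04802011831689204
```

```bash
python3 -m handwheel '[[[-1,-0.5,15],[0.2,-0.3,0],130],[[-2.9,-1.2,30],[0.2,-0.3,0],130],[[-2.9,-1.2,40],[0.2,-0.3,0],130],[[-2.9,-1.2,40],[0.2,-0.3,0],130],[[-2.9,-1.2,40],[0.2,-0.3,0],130]]' 45
python3 tgt.py 4,4
```

```text
time_s: 29.7
position: [0.5624, -0.1792, 0.0496]
ee_rot: [0.212, 0.942, -0.059, 0.255]
ft_force: [0.3, 0.3, -1.8]
width: 0.0483
finger_force: 48.3
t 29.7 at [ 0.5624 -0.1792  0.0496] shift mm [ 4.5  1.1 17.5] turn [-0.1  0.3  0. ]
plate at x,y,h 8.43 -1.06 21.5 f tool [0.8 0.4 1.6] [ 0.59  0.45 -0.47  2.29  1.83  0.33 -0.42] 0.04825966232266733
```

```bash
python3 - <<'E'
from m import *
im=snap('wrist','hold.png'); hsv=cv2.cvtColor(im,cv2.COLOR_RGB2HSV)
s=readout.sense();Rt=Rn.from_quat(s['ee_rot']);p=s['position']
m=((hsv[...,0]>17)&(hsv[...,0]<30)&(hsv[...,1]>110)); k=np.zeros_like(m);k[190:430,230:400]=1; m=big(m&k)
q=cv2.convexHull(np.argwhere(m)[:,::-1].astype(np.float32))[:,0]
w=[]
for u in q:
    o,d=ray('wrist',u);o=Rt.inv().apply(o-p);d=Rt.inv().apply(d);w.append((o+d*(-.0348-o[2])/d[2])[:2]*1e3)
print([np.round(v,1) for v in cv2.minAreaRect(np.array(w,np.float32))],m.sum())
E
python3 tgt.py 5,4
```

```text
[array([-0.2,  0.5]), array([91.9, 50.4]), np.float64(0.0)] 21376
t 29.75 at [ 0.5625 -0.1792  0.0497] shift mm [ 3.6  1.  17.5] turn [-0.1  0.3  0.1]
plate at x,y,h 8.49 -1.0 21.5 f tool [0.7 0.2 2. ] [ 0.59  0.45 -0.47  2.29  1.84  0.33 -0.42] 0.04785714510791035
```

```bash
python3 -m handwheel '[[[1.5,0.3,6],[-0.1,0.3,0],130],[[3.5,0.6,12],[-0.1,0.3,0],130],[[3.5,0.6,16.5],[-0.1,0.3,0],130],[[3.5,0.6,16.5],[-0.1,0.3,0],130],[[3.5,0.6,16.5],[-0.1,0.3,0],130]]' 45 | grep ft
python3 tgt.py 5,0
```

```text
ft_force: [0.6, -0.4, -2.8]
t 30.38 at [ 0.5675 -0.1807  0.0326] shift mm [-0.6  0.2  4.1] turn [-0.  -0.1  0.1]
plate at x,y,h 4.4 -0.22 4.14 f tool [ 0.8 -0.2  2.8] [ 0.6   0.5  -0.48  2.28  1.9   0.35 -0.48] 0.048049255291411214
```

```bash
for i in 1 ; do python3 -m handwheel '[[[0,0,1],[0,0,0],130],[[0,0,2],[0,0,0],130],[[0,0,2],[0,0,0],130]]' 45 >/dev/null; python3 tgt.py
python3 -m handwheel '[[[0,0,1],[0,0,0],130],[[0,0,1],[0,0,0],130]]' 45 >/dev/null; python3 tgt.py
python3 -m handwheel '[[[0,0,1],[0,0,0],130],[[0,0,1],[0,0,0],130]]' 45 >/dev/null; python3 tgt.py; done
```

```text
plate at x,y,h 4.64 -0.28 2.23 f tool [1.4 1.1 2.1] [ 0.6   0.51 -0.48  2.27  1.91  0.35 -0.48] 0.048042485590156066
plate at x,y,h 4.59 -0.31 1.19 f tool [1.1 0.9 1.4] [ 0.6   0.51 -0.48  2.27  1.92  0.35 -0.48] 0.04785138452098573
plate at x,y,h 4.56 -0.27 0.17 f tool [1.2 0.4 1.8] [ 0.6   0.51 -0.48  2.27  1.92  0.36 -0.49] 0.04814810645951955
```

```bash
for i in 1 ; do python3 -m handwheel '[[[0,0,1],[0,0,0],130],[[0,0,1],[0,0,0],130]]' 45 >/dev/null; python3 tgt.py
python3 -m handwheel '[[[0,0,1],[0,0,0],130],[[0,0,1],[0,0,0],130]]' 45 >/dev/null; python3 tgt.py
python3 -m handwheel '[[[0,0,1],[0,0,0],130],[[0,0,1],[0,0,0],130]]' 45 >/dev/null; python3 tgt.py; done
```

```text
plate at x,y,h 4.57 -0.24 -0.29 f tool [ 1.8 -1.3 -8.1] [ 0.6   0.51 -0.49  2.27  1.92  0.36 -0.49] 0.04825183083731048
plate at x,y,h 4.65 -0.27 -0.4 f tool [  2.2  -2.2 -24.4] [ 0.6   0.52 -0.49  2.27  1.93  0.36 -0.49] 0.04825842011137541
plate at x,y,h 4.65 -0.28 -0.52 f tool [  4.   -4.1 -42. ] [ 0.6   0.52 -0.49  2.27  1.93  0.36 -0.49] 0.04832636154962348
```

```bash
for i in 1 ; do python3 -m handwheel '[[[0,0,-2.2],[0,0,0],130],[[0,0,-2.2],[0,0,0],130],[[2,0,-2.2],[0,0,0],130],[[3,0,-2.2],[0,0,0],130],[[3,0,-2.2],[0,0,0],130]]' 45 >/dev/null; python3 tgt.py
python3 -m handwheel '[[[1,0,0],[0,0,0],130],[[1,0,0],[0,0,0],130]]' 45 >/dev/null; python3 tgt.py
python3 -m handwheel '[[[1,0,0],[0,0,0],130],[[1,0,0],[0,0,0],130]]' 45 >/dev/null; python3 tgt.py; done
```

```text
plate at x,y,h 5.03 -0.25 -0.29 f tool [-4.  -0.7 -9. ] [ 0.61  0.52 -0.49  2.27  1.94  0.37 -0.5 ] 0.04825935385669882
plate at x,y,h 4.81 -0.23 -0.28 f tool [-4.6 -0.4 -9.5] [ 0.61  0.52 -0.49  2.27  1.94  0.37 -0.51] 0.04795053565275163
plate at x,y,h 4.14 -0.22 -0.28 f tool [-4.6 -0.2 -8.3] [ 0.61  0.52 -0.5   2.28  1.95  0.37 -0.51] 0.04802836495948036
```

```bash
for i in 1 2; do python3 -m handwheel '[[[1,0,0],[0,0,0],130],[[1,0,0],[0,0,0],130]]' 45 >/dev/null; python3 tgt.py
python3 -m handwheel '[[[1,0,0],[0,0,0],130],[[1,0,0],[0,0,0],130]]' 45 >/dev/null; python3 tgt.py;
python3 -m handwheel '[[[1,0,0],[0,0,0],130],[[1,0,0],[0,0,0],130]]' 45 >/dev/null; python3 tgt.py; done
```

```text
plate at x,y,h 3.13 -0.13 -0.28 f tool [-5.4 -0.1 -8.8] [ 0.61  0.52 -0.5   2.28  1.95  0.37 -0.52] 0.04828933151925911
plate at x,y,h 2.15 -0.08 -0.27 f tool [-5.7 -0.1 -8.8] [ 0.61  0.52 -0.5   2.28  1.96  0.37 -0.52] 0.04808987275381695
plate at x,y,h 1.17 -0.04 -0.28 f tool [-5.2 -0.9 -9.1] [ 0.61  0.52 -0.5   2.28  1.96  0.38 -0.53] 0.047884815991913174
plate at x,y,h 0.18 -0.03 -0.27 f tool [-5.9 -0.7 -9.6] [ 0.62  0.52 -0.5   2.28  1.97  0.38 -0.53] 0.048458815793832086
plate at x,y,h -0.67 0.03 -0.28 f tool [-5.2 -0.  -9.4] [ 0.62  0.52 -0.51  2.29  1.97  0.38 -0.54] 0.04839635262892251
plate at x,y,h -0.64 0.01 -0.28 f tool [-6.5 -0.8 -8. ] [ 0.62  0.52 -0.51  2.29  1.98  0.38 -0.54] 0.04817699668468577
```

```bash
python3 -m handwheel '[[[1.5,0,0],[0,0,0],130],[[3,0,0],[0,0,0],130],[[3,0,0],[0,0,0],130]]' 45 >/dev/null; python3 tgt.py
python3 -m handwheel '[[[-2,0,0],[0,0,0],130],[[-2,0,0],[0,0,0],130]]' 45 >/dev/null; python3 tgt.py
```

```text
plate at x,y,h -0.58 -0.01 -0.25 f tool [-10.3   0.6  -6.7] [ 0.62  0.53 -0.51  2.29  1.99  0.39 -0.55] 0.04841718751954071
plate at x,y,h -0.65 -0.02 -0.27 f tool [-7.1 -0.3 -6.5] [ 0.62  0.52 -0.51  2.29  1.98  0.39 -0.54] 0.04847998534044734
```

```bash
python3 -m handwheel '[[[0,0,0],[0,0,0],110],[[0,0,0],[0,0,0],95],[[0,0,0],[0,0,0],80],[[0,0,0],[0,0,0],70],[[0,0,0],[0,0,0],70]]' 20; python3 tgt.py
python3 -m handwheel '[[[0,0,-5],[0,0,0],70],[[0,0,-15],[0,0,0],70],[[0,0,-30],[0,0,0],70],[[0,0,-60],[0,0,0],70],[[0,0,-100],[0,0,0],70],[[0,0,-100],[0,0,0],70],[[0,0,-100],[0,0,0],70]]'
cat > chk.py <<'E'
from m import *
from tgt import F
Rf=tool(-25.4,30)*Rn.from_euler('x',180,degrees=True)
n=Rf.apply([0,0,1])
im=snap('wrist','final.png'); hsv=cv2.cvtColor(im,cv2.COLOR_RGB2HSV)
m=big((hsv[...,0]>17)&(hsv[...,0]<30)&(hsv[...,1]>110)&(hsv[...,2]>60))
r=min(vision.trace('wrist','strike_plate'),key=lambda r:abs(np.median(hsv[...,0][r['mask']])-23))
print(readout.sense()['position'],m.sum(),r['box'])
b=np.array(r['box']).astype(int);k=np.zeros_like(m);k[max(b[1]-8,0):b[3]+8,b[0]-8:b[2]+8]=1
m=((hsv[...,0]>17)&(hsv[...,0]<30)&(hsv[...,1]>110))&k
for mm in(big(m),r['mask']):
    q=cv2.convexHull(np.argwhere(mm)[:,::-1].astype(np.float32))[:,0];w=[]
    for u in q:
        o,d=ray('wrist',u);t=((F+.008*n-o)@n)/(d@n);w.append(Rf.inv().apply(o+t*d-F)[:2]*1e3)
    print([np.round(v,1) for v in cv2.minAreaRect(np.array(w,np.float32))])
E
python3 chk.py
```

```text
time_s: 35.88
position: [0.5599, -0.1772, 0.0222]
ee_rot: [0.211, 0.943, -0.057, 0.252]
ft_force: [-0.3, 0.8, -0.9]
width: 0.062
finger_force: 0.0
plate at x,y,h -8.0 -0.34 -0.68 f tool [1.  0.6 0.5] [ 0.62  0.53 -0.51  2.29  1.98  0.38 -0.54] 0.06200007491603763
time_s: 36.75
position: [0.5155, -0.1559, 0.1108]
ee_rot: [0.211, 0.942, -0.057, 0.253]
ft_force: [0.5, 1.1, 0.5]
width: 0.0618
finger_force: 0.0
[ 0.51527017 -0.15603147  0.10955597] 8207 [275.4, 181.0, 351.0, 313.0]
[array([-1.9,  0.3]), array([89.4, 49.9]), np.float64(0.2)]
[array([-1.8,  0. ]), array([91. , 50.7]), np.float64(0.4)]
```

```bash
python3 -m handwheel '[[[0,0,-40],[0,0,0],70],[[0,0,-80],[0,0,0],70],[[0,0,-80],[0,0,0],70],[[0,0,-80],[0,0,0],70]]' | egrep 'time|pos|ft'; python3 chk.py; python3 - <<'E'
from m import *
snap('side')
for t in ['loupe','memory_stick','pin_jar']: print(t,[(np.round(r['uv']),round(r['confidence'],2)) for r in vision.spot_point('side',t)][:2])
E
```

```text
time_s: 37.35
position: [0.4795, -0.1392, 0.1796]
ft_force: [-0.3, -0.2, 0.2]
[ 0.47910287 -0.13955528  0.17821681] 4952 [288.9, 165.6, 341.7, 271.2]
[array([-1.9, -0.1]), array([89.4, 49.8]), np.float64(0.2)]
[array([-1.8, -0. ]), array([91.3, 50.4]), np.float64(0.4)]
loupe [(array([351., 226.]), 0.62)]
memory_stick [(array([303., 233.]), 0.54)]
pin_jar [(array([237., 234.]), 0.76), (array([301., 237.]), 0.58)]
```

The plate is stable and square on the rest, the bystanders have not moved, and the robot is clear, so I'm handing in.

```bash
python3 -c "
from h import *
print(workorder.job_done())"
```

```text
the job is handed in; nothing more can be done
None
```

The brass plate was slid square into the tray corner and released, then regripped by its long edges, lifted and laid on the sloping rest against the ledge; I handed the job in at about 37 s, with the loupe, memory stick and pin jar left where they were.

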